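# Gauge the clamp nut and sort it

### The job

Screw the brass T-nut clockwise down the threaded gauge post until it will turn no further, leaving the sliding gauge block near the middle of its rail meanwhile. If the nut came fully home on its steel seat, then slide the whole gauge block into the green bay at the end of its rail; if it jammed short of the seat, leave the nut jammed where it stopped and slide the block into the red bay. Let go, and leave the open drive, its cover, the jar and the spare nuts where they are.

Things in the scene. Friction and masses are not known exactly. Their poses are not given: they have to be found in the camera images.
- sorter: Fixed aluminium rail plate, 120 x 400 mm and 12 mm thick, lying on the dark mat (mat top 3 mm above the work surface). Origin: centre of its underside. Its y axis runs along the rail, its z up.
- gauge: Grey block with black end bands, 60 x 130 mm (y, along the rail), 36 mm high, captive: slides along the rail only, 100 mm either way from its middle to hard stops; starts within 25 mm of the middle. Origin: on the rail plate's top, under the block's middle, on the post's axis. Sliding it takes 8 N or a little more; it stays where left. Push it on its flat end faces, 65 mm from the origin.
- nut: Brass T-nut started on the post: hub 28 mm diameter, 14 mm tall; bar of two arms 12 mm wide, 14 mm tall, 104 mm long over its round ends. Origin: centre of its underside on the post's axis; x along the arms. Cannot tilt or come off; stays where left. Clockwise from above lowers it 1.9 mm per rad. Turns freely: under 2 N on an arm; over 7 N on an arm at the stop may shift the block.
- bay_green: Green bay for good nuts: a pair of green curbs 120 mm long, 14 mm tall and 12 mm wide, 52 mm either side of the rail's middle line, with a green strip between, fixed on the rail plate near one of its ends (either end). Origin: on the plate's top, where the gauge's origin lies when the block is pushed right into this bay.
- bay_red: Red bay for jammed nuts: as the green bay, but red, at the other end of the rail.
- drive: Bystander: opened disc drive, 101 x 147 x 26 mm, black, loose, origin at the centre of its underside. Leave alone.
- cover: Bystander: the drive's aluminium cover, 99 x 145 x 4 mm, loose, origin at the centre of its underside. Leave alone.
- jar: Bystander: clear jar with a blue cap, 56 mm diameter, 70 mm tall, loose, origin at the centre of its underside. Leave alone.
- spare_a: Bystander: a spare T-nut like the one on the gauge, loose on the mat, origin at the centre of its underside. Leave alone.
- spare_b: Bystander: another spare T-nut, loose on the mat, origin at the centre of its underside. Leave alone.
- seat (a point): Centre of the top of the seat (steel disc, 34 mm) under the 16 mm threaded post (right-handed, 12 mm a turn), 39 mm above the block's origin; the post ends 41 mm above it. The nut's underside starts 13 to 17.5 mm above it; fully home it is at 0 and hides the red band on the post (0 to 5 mm). Unseen dirt in the thread may jam it: it then stops dead 7 to 8 mm above the seat.

How it is judged (in metres and radians):
On the way, in this order (a step that is already met when the one before it is completed fails the run):
1. the nut is screwed down until it is home on its seat (underside within 1.5 mm) or is pressed against the jam, the gauge block still within 60 mm of the rail's middle (horizontal distance between gauge and sorter below 0.06 m and (z of nut in the frame of seat below 0.0015 m or contact force between nut and gauge above 1.5 N)), for 0.05 s.
2. the gauge block is in the bay that fits the result (within 15 mm) (((z of nut in the frame of seat below 0.0015 m and horizontal distance between gauge and bay_green below 0.015 m) or (z of nut in the frame of seat above 0.004 m and horizontal distance between gauge and bay_red below 0.015 m))), for 0.2 s.
At the end, for the whole second after the job is handed in: Nut home (underside within 1.5 mm of the seat) and the gauge block within 15 mm of the green bay's origin; or nut jammed, 4 to 10.5 mm above the seat, and the block within 15 mm of the red bay's origin. Block and nut at rest (linear speed of gauge below 0.01 m/s and angular speed of nut below 0.1 rad/s and ((z of nut in the frame of seat below 0.0015 m and horizontal distance between gauge and bay_green below 0.015 m) or (z of nut in the frame of seat between 0.004 and 0.0105 m and horizontal distance between gauge and bay_red below 0.015 m))); the robot touches nothing.
It fails at once if the drive or its cover is shifted more than 30 mm (distance of any of drive, cover from where it was at the start of the episode above 0.03 m).
It fails at once if the jar or a spare nut is shifted more than 30 mm (distance of any of jar, spare_a, spare_b from where it was at the start of the episode above 0.03 m).
It also fails if it takes over 72 s, if anything falls off the work surface, if the arm or the gripper's body presses on something with over 40 N, if the wrist force passes 120 N, or if a joint passes its speed limit or range.

### The arm

A 6-joint arm with a two-finger parallel gripper is mounted at the origin on the work surface. World frame = base frame: x ahead of the robot, y to its left, z up, the work surface at z = 0. Lengths are in m, angles in degrees, forces in N, time in s.
With the tool pointing down it reaches from about 0.375 to 0.925 m from the base axis. Payload 5.7 kg.
Tool frame: the origin (TCP) lies midway between the tips of the shut fingers; the grasp point (between the pads) lies manip.grasp_offset behind it (manip.grasp_offset is the distance from the TCP to the grasp point, in m); z points along the fingers, y is the direction in which the jaws open and shut (so a half turn about z gives the same grasp; the last joint's range is limited). The gripper opens to 88 mm and grips with 3 to 60 N. Pads are 20 mm wide; open, the fingers measure 115 mm over their backs; the gripper's body (75 mm by 178 mm) begins 61 mm behind the grasp point.
Start: joints at [65.598, 20.558, 86.54, -0, 72.909, -6.595], TCP at [0.183, 0.571, 0.223] pointing down, gripper open.
Joint ranges: [-170.27, 170.27], [-57.76, 135], [12.27, 136.19], [-55.21, 235.2], [11.17, 155.16], [-170.74, 170.74]. Speed limits (degrees/s): [136.94, 136.94, 180, 180, 180, 180].

### API

Orientations are given as [roll, pitch, yaw] about the fixed x, y, z axes, in that order (R = Rz(yaw) Ry(pitch) Rx(roll)).
In Python, from station import manip gives the robot as it stands.
- The arm moves only by the tool apply_moves, never from a script. Its argument "increments" is a list of rows, each a list of 2 entries, a list of its own where there are three numbers: the shift along the tool's x, y, z in mm, then the turn about the tool's z in degrees. In form: [[[x, y, z], spin], ...]. A call has 1 to 5 rows; each row is the pose to reach, as a shift and turn from the pose commanded when the call began, along the tool's axes at that moment; what a row does not reach only later rows make up. A row lasts 1/10 s, in which the tool goes at most 50 mm and 8.59 degrees, less where a joint would pass 70% of its speed; a pose out of reach is approached as far as the arm can. A call with a gripper value outside its range is refused whole. "gripper" is the finger opening in mm, from 0 to 87.8, set as the call begins (left out, the last holds). The fingers move at their own pace and stop on an object; the grip force is fixed at half the most. Time passes only in rows, so rows that repeat a pose let the fingers close. It gives the time, the measured TCP pose, the force and the opening at its end, in the units of the state.
- manip.get_state(): the state, without advancing time (a new reading comes with each control period).
- manip.read_camera(name): name is "scene" or "top" or "wrist"; returns a dict with "color" (480x640x3 uint8, red, green, blue), "mtx" (3x3 intrinsics, pixels), "xyz" and "attitude" of the camera in the world. Camera axes: x right, y down, z forward; pixel columns grow to the right and rows downward; lengths in m; the calibration is good to about 2 mm. The wrist camera is an equidistant fisheye: a pixel r from the principal point sees the ray r / f radians off the axis. A picture is of the moment at which its call begins. There is no depth.
- manip.job_done(): hands the job in, once; it reports no verdict.
The state is a dict: "time_s": time; "joints": joint angles; "qd": joint speeds; "tau": joint torques, N m; "ee_pos": TCP position; "tool_rot": TCP orientation; "contact_force": force on the tool from outside, world axes, zero at the start; "wrist_torque": the same for the moment, N m; "width": opening from 0.0 (shut) to 1.0 (fully open).
Only numpy, scipy, OpenCV 4.12 (cv2) and the standard library are available. Lean on these libraries where they do the work, as an engineer would, in place of code of your own. Each camera call takes 0.05 s, during which the arm holds its last target.

## Working session

There is one attempt and no reset: what is moved stays moved. The work goes in short steps, Python scripts to look and compute and a tool call to move; the robot and the scene stay as the last step left them, time stands still between calls to the robot, and variables do not carry over. Pictures are saved under pics/ and viewed, and the job is handed in when it is done.

Besides the shell and the picture viewer there is one more tool, called after ">>>" in YAML: its name, and indented under it one key for each argument. apply_moves: Moves the arm, as the interface text tells. Its arguments: {"type":"object","properties":{"increments":{"type":"array","items":{"type":"array"}},"gripper":{"type":"number"}},"required":["increments"]}

```bash
ls; mkdir -p pics; python3 - <<'E'
from station import manip
import cv2
print(manip.get_state()); print(manip.grasp_offset)
for n in ("scene","top","wrist"):
    c=manip.read_camera(n); cv2.imwrite(f"pics/{n}0.png",c["color"][:,:,::-1]); print(n,c["mtx"],c["xyz"],c["attitude"])
E
```

```text
pics
{'time_s': 0.0, 'joints': array([ 6.55978605e+01,  2.05999203e+01,  8.65985511e+01, -5.69776948e-04,
        7.29100537e+01, -6.59638945e+00]), 'qd': array([-0.03252934, -0.03496614, -0.0418206 ,  0.07090628, -0.03487457,
        0.01919101]), 'tau': array([-2.99676307e-03, -5.15385067e+01, -2.70720220e+01,  6.70665549e-02,
        3.55007232e-02, -1.17656573e-04]), 'ee_pos': array([0.18320943, 0.57060627, 0.22179189]), 'tool_rot': array([-1.79892131e+02, -1.19260617e-02,  1.62194407e+02]), 'contact_force': array([-0.06199869,  0.12591111,  0.65097008]), 'wrist_torque': array([-0.01369311, -0.02984249, -0.01975547]), 'width': 0.9981348259355866}
0.0187
scene [[496.4839634    0.         320.93678144]
 [  0.         496.4839634  244.22664242]
 [  0.           0.           1.        ]] [ 1.38332341 -0.62265873  0.84859027] [-128.51271835    1.04902353   50.19024237]
top [[456.91611007   0.         319.09627468]
 [  0.         456.91611007 237.87215437]
 [  0.           0.           1.        ]] [ 0.52332911 -0.01114297  0.99504418] [-174.55033808    1.34837617  -89.49233653]
wrist [[371.64829954   0.         325.72555231]
 [  0.         371.64829954 245.70873391]
 [  0.           0.           1.        ]] [0.10262381 0.59669001 0.38481019] [1.62323065e+02 3.25120500e-02 7.21437982e+01]
```

View pics/scene0.png

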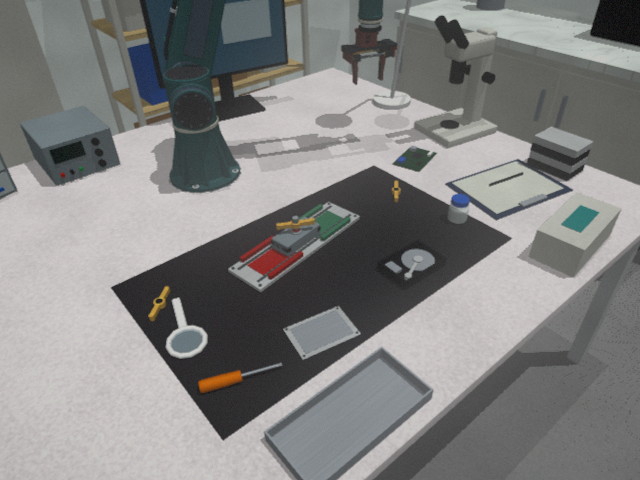

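View pics/top0.png

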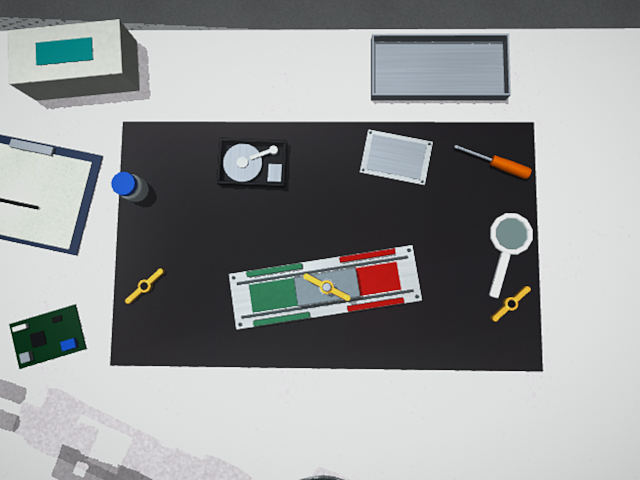

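View pics/wrist0.png

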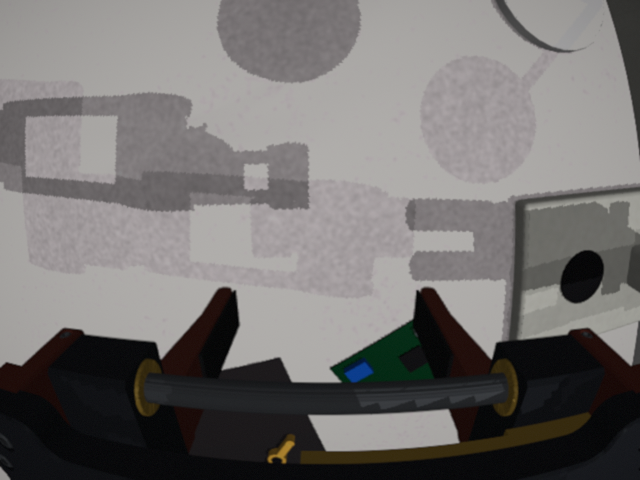

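The top view shows the rail around (325,287): the green bay on the left (+y), the red bay on the right (−y), and the T-nut at (326,288). The spares are at (144,286) and (512,303), well clear. Next I'll enlarge crops.

```bash
cat > h.py <<'E'
import numpy as np, cv2
from scipy.spatial.transform import Rotation as R
from scipy.optimize import least_squares
from station import manip
def rot(a): return R.from_euler('xyz',a,degrees=True).as_matrix()
def proj(c,P,fish=False):
    p=(np.atleast_2d(P)-c['xyz'])@rot(c['attitude']); K=c['mtx']
    if fish:
        r=np.hypot(p[:,0],p[:,1]); th=np.arctan2(r,p[:,2]); s=th/np.maximum(r,1e-9)
        return np.c_[K[0,0]*p[:,0]*s+K[0,2],K[1,1]*p[:,1]*s+K[1,2]]
    return np.c_[K[0,0]*p[:,0]/p[:,2]+K[0,2],K[1,1]*p[:,1]/p[:,2]+K[1,2]]
def ray(c,uv,fish=False):
    K=c['mtx']; x=(uv[0]-K[0,2])/K[0,0]; y=(uv[1]-K[1,2])/K[1,1]
    if fish:
        t=np.hypot(x,y); d=np.array([x/t*np.sin(t),y/t*np.sin(t),np.cos(t)])
    else: d=np.array([x,y,1.])
    return rot(c['attitude'])@d
def onz(c,uv,z,fish=False):
    d=ray(c,uv,fish); return c['xyz']+d*(z-c['xyz'][2])/d[2]
def tri(obs):
    A=np.zeros((3,3));b=np.zeros(3)
    for c,uv,f in obs:
        d=ray(c,uv,f); d/=np.linalg.norm(d); M=np.eye(3)-np.outer(d,d); A+=M;b+=M@c['xyz']
    return np.linalg.solve(A,b)
def crop(c,x0,y0,w,h,s,name):
    im=cv2.resize(c['color'][y0:y0+h,x0:x0+w,::-1],None,fx=s,fy=s,interpolation=cv2.INTER_CUBIC)
    cv2.imwrite('pics/'+name,im)
E
python3 - <<'E'
from h import *
import pickle
t=manip.read_camera('top'); s=manip.read_camera('scene'); pickle.dump((t,s),open('c0.pkl','wb'))
crop(t,220,235,210,105,3.8,'t1.png'); crop(s,220,190,150,105,5.3,'s1.png')
E
```

```text
(no output)
```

View pics/t1.png

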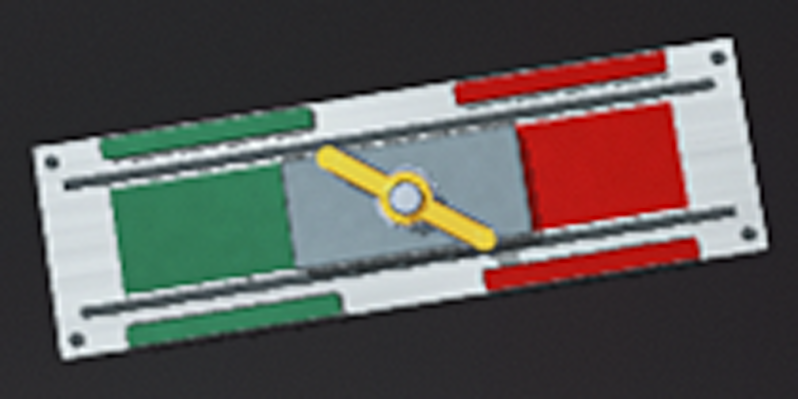

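View pics/s1.png

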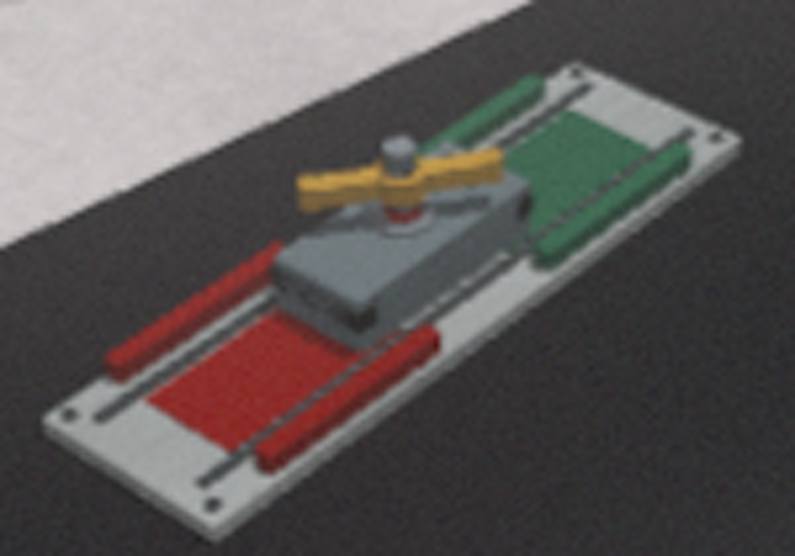

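```bash
python3 - <<'E'
from h import *
import pickle
t,s=pickle.load(open('c0.pkl','rb'))
T=lambda u,v:(220+(u+.5)/3.8-.5,235+(v+.5)/3.8-.5)
S=lambda u,v:(220+(u+.5)/5.3-.5,190+(v+.5)/5.3-.5)
tc=[T(33,147),T(733,38),T(769,248),T(63,361)]  # green-up, red-up, red-low, green-low
sc=[S(742,140),S(218,530),S(43,418),S(580,62)]
# order top: +x side green, +x red, -x red, -x green ; scene near side=+x
for a,b in zip(tc,sc): print('tri',tri([(t,a,0),(s,b,0)]), onz(t,a,.015),onz(s,b,.015))
m=np.array([[60,200],[60,-200],[-60,-200],[-60,200]])/1000
def f(p):
    x,y,z,a=p; c,sn=np.cos(a),np.sin(a)
    P=np.c_[x+c*m[:,0]-sn*m[:,1],y+sn*m[:,0]+c*m[:,1],[z]*4]
    return np.r_[(proj(t,P)-tc).ravel(),(proj(s,P)-sc).ravel()]
r=least_squares(f,[.45,0,.015,0]); print(r.x,np.degrees(r.x[3]),np.abs(r.fun).max(),r.fun.round(1))
print('nut ends', tri([(t,T(324,153),0),(s,S(492,160),0)]),tri([(t,T(489,243),0),(s,S(310,188),0)]))
print('post top',tri([(t,T(405,197),0),(s,S(398,145),0)]))
E
```

```text
tri [0.5387924  0.20777402 0.01215651] [0.53882755 0.20725213 0.015     ] [0.54160904 0.20482041 0.015     ]
tri [ 0.60459997 -0.18667819  0.01206189] [ 0.60342677 -0.18754219  0.015     ] [ 0.60843403 -0.18693909  0.015     ]
tri [ 0.48639699 -0.20623074  0.01339835] [ 0.48622103 -0.20627399  0.015     ] [ 0.48843366 -0.20672212  0.015     ]
tri [0.4205769  0.18924938 0.01222606] [0.4197371  0.18708574 0.015     ] [0.42469707 0.188303   0.015     ]
[0.51246764 0.00076894 0.01254835 0.16472422] 9.438002375636959 0.9167712648878705 [-0.   0.  -0.6 -0.4 -0.2  0.  -0.3 -0.5  0.1 -0.1 -0.7 -0.2 -0.2  0.2
 -0.9  0.1]
nut ends [0.53523362 0.0379866  0.07736325] [ 0.49077561 -0.04653247  0.07610112]
post top [ 0.51318256 -0.00441392  0.09457085]
```

Fitted from two views:

| Item | Result |
|---|---|
| Plate centre | about (0.512, 0.001) |
| Rail direction | 9.4° off world y, green toward +y |
| Nut and post axis | about (0.513, −0.004) |
| Arm heading | about 62° |
| Arm mid-height | about 0.077 m |

Plan: grip the hub with the jaws perpendicular to the bar, so the torque is a pure couple, and turn with j6. First I'll move to a viewpoint with the wrist camera above the nut.

```bash
cat >> h.py <<'E'
def delta(p,yaw,st=None):
    st=st or manip.get_state(); Rt=rot(st['tool_rot']); d=Rt.T@(np.array(p)-st['ee_pos'])*1000
    sp=-(yaw-st['tool_rot'][2]); sp=(sp+180)%360-180
    print('shift',d.round(1),'spin',round(sp,2),'yaw',st['tool_rot'][2].round(2),'pos',st['ee_pos'].round(4),'j6',st['joints'][5].round(1))
E
python3 -c "
from h import *
delta([.553,.07,.2],242)"
```

```text
shift [-505.1 -363.9   22.5] spin -79.81 yaw 162.19 pos [0.1834 0.571  0.2223] j6 -6.6
```

>>> apply_moves:
  increments:
    - [[-36,-26,2],-8]
    - [[-72,-52,4],-16]
    - [[-108,-78,6],-24]
    - [[-144,-104,8],-32]
    - [[-180,-130,8],-40]

```text
time_s: 0.75
ee_pos: [0.3147, 0.3922, 0.2144]
tool_rot: [-180.0, -0.0, -157.8]
contact_force: [0.6, 0.2, 1.0]
width: 1.001
```

```bash
python3 -c "
from h import *
delta([.553,.07,.2],242)"
```

```text
shift [ -98.7 -388.4   14.5] spin -39.77 yaw -157.77 pos [0.3147 0.3922 0.2144] j6 -68.8
```

>>> apply_moves:
  increments:
    - [[-10,-45,2],-8]
    - [[-20,-90,4],-16]
    - [[-30,-135,6],-24]
    - [[-40,-180,8],-32]
    - [[-50,-225,10],-39.8]

```text
time_s: 1.25
ee_pos: [0.4379, 0.2133, 0.2053]
tool_rot: [-180.0, 0.0, -120.3]
contact_force: [1.1, -0.2, 0.2]
width: 1.002
```

```bash
python3 -c "
from h import *
delta([.553,.07,.2],242)"
```

```text
shift [  65.6 -171.7    5.3] spin -2.32 yaw -120.32 pos [0.4379 0.2133 0.2053] j6 -131.8
```

>>> apply_moves:
  increments:
    - [[16,-43,1],0]
    - [[32,-86,2],0]
    - [[49,-129,4],0]
    - [[65,-171,5],0]
    - [[65,-171,5],0]

```text
time_s: 1.75
ee_pos: [0.5551, 0.0675, 0.2002]
tool_rot: [-179.8, 0.0, -120.9]
contact_force: [-0.8, 0.3, 0.5]
width: 0.997
```

```bash
python3 - <<'E'
from h import *
import pickle
c=manip.read_camera('wrist'); delta([.513,-.0043,.2],242.2); print(c['xyz'],c['attitude'])
pickle.dump(c,open('w1.pkl','wb')); cv2.imwrite('pics/w1.png',c['color'][:,:,::-1])
E
```

```text
shift [83.9 -3.8 -0. ] spin -3.05 yaw -120.85 pos [0.5528 0.0697 0.2   ] j6 -149.0
[ 0.51083581 -0.00442985  0.3631282 ] [1.62217235e+02 1.45102640e-01 1.49069974e+02]
```

View pics/w1.png

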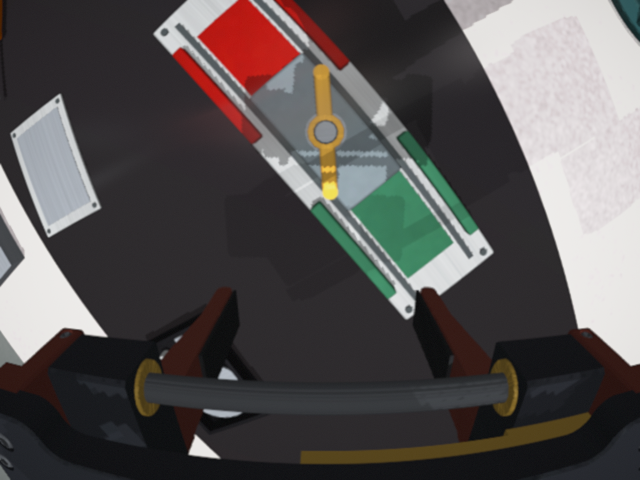

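The wrist view shows the nut hub at (325,132) with arm tips at about (321,68) and (331,196), and the green bay nearest the gripper. I'll enlarge it and triangulate against the top view.

```bash
python3 - <<'E'
from h import *
import pickle
c=pickle.load(open('w1.pkl','rb'))
crop(c,250,50,150,160,3.7,'w1c.png')
E
```

```text
(no output)
```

View pics/w1c.png

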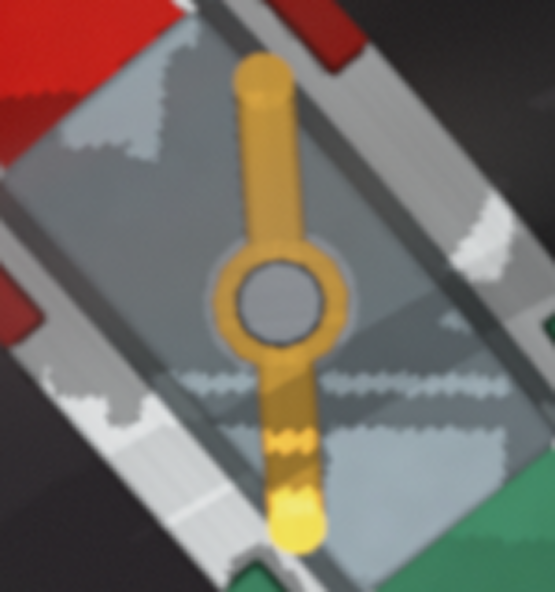

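```bash
python3 - <<'E'
from h import *
import pickle
c=pickle.load(open('w1.pkl','rb')); t,s=pickle.load(open('c0.pkl','rb'))
T=lambda u,v:(220+(u+.5)/3.8-.5,235+(v+.5)/3.8-.5)
S=lambda u,v:(220+(u+.5)/5.3-.5,190+(v+.5)/5.3-.5)
W=lambda u,v:(250+(u+.5)/3.7-.5,50+(v+.5)/3.7-.5)
print('hub', tri([(c,W(282,304),1),(t,T(407,198),0)]))
a=tri([(c,W(263,55),1),(t,T(495,247),0)]);b=tri([(c,W(299,553),1),(t,T(318,148),0)])
print('tips',a,b,(a+b)/2,np.linalg.norm(a-b),np.degrees(np.arctan2(*(b-a)[1::-1])))
a=tri([(c,W(263,55),1),(s,S(300,180),0)]);b=tri([(c,W(299,553),1),(s,S(502,152),0)])
print('tips ws',a,b,(a+b)/2,np.linalg.norm(a-b),np.degrees(np.arctan2(*(b-a)[1::-1])))
for z in (.08,.083,.086):
  a,b=onz(c,W(263,55),z,1),onz(c,W(299,553),z,1); print(z,'hub',onz(c,W(282,304),z,1),np.linalg.norm(a-b),np.degrees(np.arctan2(*(b-a)[1::-1])))
E
```

```text
hub [ 0.51209888 -0.00403615  0.00717157]
tips [ 0.48771432 -0.05145874  0.07186163] [0.53756965 0.04342816 0.0698966 ] [ 0.51264198 -0.00401529  0.07087911] 0.10720512496138289 62.28173090739904
tips ws [ 0.48912448 -0.04944569  0.08165878] [0.53556618 0.04254518 0.08014426] [ 0.51234533 -0.00345025  0.08090152] 0.10306039484052791 63.21302076856777
0.08 hub [ 0.51193233 -0.00381135  0.08      ] 0.10394220204949499 63.13839635438713
0.083 hub [ 0.51192071 -0.0038179   0.083     ] 0.10284084018495598 63.13839635438717
0.086 hub [ 0.5119091  -0.00382446  0.086     ] 0.10173947832041703 63.138396354387154
```

Hub is at (0.512, −0.0038) with its top at about 0.081, and the arm heading is 63.1°. I'm moving over it.

```bash
python3 -c "
from h import *
delta([.512,-.0038,.125],243.1)"
```

```text
shift [84.  -2.6 75. ] spin -3.95 yaw -120.85 pos [0.5528 0.0697 0.2   ] j6 -149.0
```

>>> apply_moves:
  increments:
    - [[30,-1,20],-4]
    - [[60,-2,40],-4]
    - [[84,-2.6,60],-4]
    - [[84,-2.6,75],-4]
    - [[84,-2.6,75],-4]
  gripper: 60

```text
time_s: 2.3
ee_pos: [0.5077, -0.0009, 0.1236]
tool_rot: [179.7, -0.1, -116.7]
contact_force: [0.3, -0.5, 0.3]
width: 0.684
```

```bash
python3 - <<'E'
from h import *
c=manip.read_camera('wrist'); delta([.512,-.0038,.071],243.1); s=manip.read_camera('scene')
cv2.imwrite('pics/w2.png',c['color'][:,:,::-1]); crop(s,220,150,180,135,4.4,'s2.png')
E
```

```text
shift [ 1.3 -4.  53.7] spin 0.28 yaw -116.62 pos [ 0.5091 -0.0008  0.1247] j6 -161.3
```

View pics/w2.png

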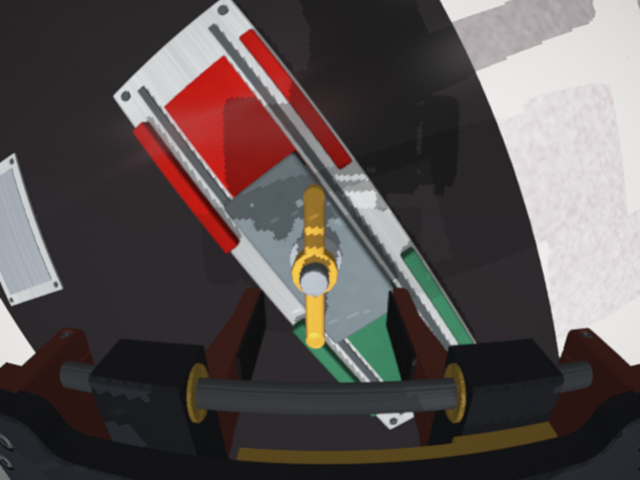

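View pics/s2.png

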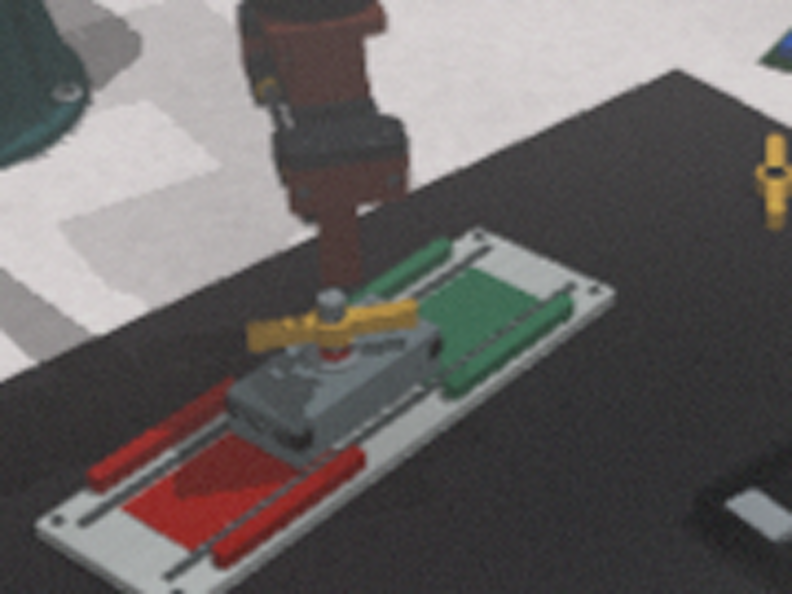

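>>> apply_moves:
  increments:
    - [[0,0,0],0]
    - [[0,0,0],0]

```text
time_s: 2.6
ee_pos: [0.5114, -0.0012, 0.1262]
tool_rot: [-179.9, 0.0, -116.6]
contact_force: [-0.8, 0.7, -0.2]
width: 0.68
```

```bash
python3 - <<'E'
from h import *
delta([.512,-.0038,.071],243.1)
E
```

```text
shift [ 2.1 -1.5 55.2] spin 0.32 yaw -116.58 pos [ 0.5114 -0.0012  0.1262] j6 -161.3
```

>>> apply_moves:
  increments:
    - [[1.6,-1.5,15],0]
    - [[1.6,-1.5,30],0]
    - [[1.6,-1.5,42],0]
    - [[1.6,-1.5,52],0]
    - [[1.6,-1.5,54],0]

```text
time_s: 3.1
ee_pos: [0.5106, -0.0037, 0.0703]
tool_rot: [179.9, -0.0, -116.6]
contact_force: [-0.6, 0.4, -0.4]
width: 0.685
```

```bash
python3 - <<'E'
from h import *
c=manip.read_camera('wrist'); delta([.512,-.0038,.071],243.1); s=manip.read_camera('scene')
crop(c,200,150,250,230,2.6,'w3.png'); crop(s,220,150,180,135,4.4,'s3.png')
E
```

```text
shift [-0.5 -1.1 -0.5] spin 0.27 yaw -116.63 pos [ 0.5108 -0.0037  0.0705] j6 -161.5
```

View pics/w3.png

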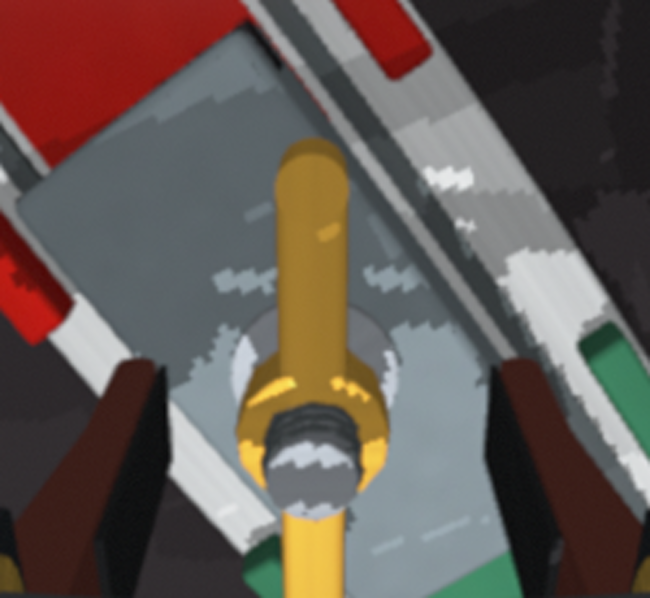

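View pics/s3.png

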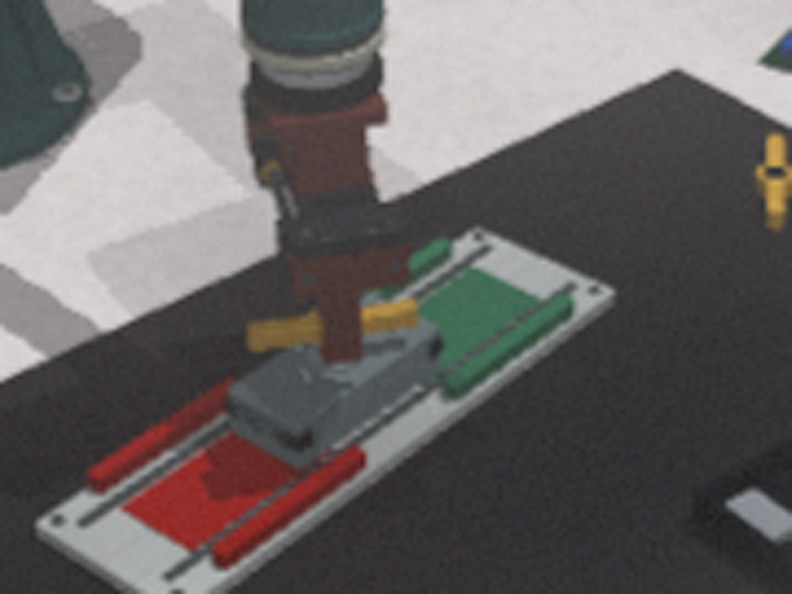

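The jaws straddle the hub. The finger midpoint is about 2 mm right of the hub, so I'm shifting −2 mm in y and closing.

>>> apply_moves:
  increments:
    - [[0,-2.2,0],0]
    - [[0,-2.2,0],0]
    - [[0,-2.2,0],0]
    - [[0,-2.2,0],0]
    - [[0,-2.2,0],0]
  gripper: 10

```text
time_s: 3.7
ee_pos: [0.5132, -0.0049, 0.0714]
tool_rot: [-180.0, 0.0, -116.6]
contact_force: [-0.3, 0.2, 1.2]
width: 0.305
```

```bash
python3 - <<'E'
from h import *
st=manip.get_state(); print(st['ee_pos'],st['contact_force'],st['wrist_torque'],st['width']*87.8)
E
```

```text
[ 0.5131538  -0.00485621  0.07143733] [-0.34163709  0.16206698  1.18464907] [0.1092055  0.15216763 0.00031663] 26.817863126790332
```

Hub gripped at an opening of about 27 mm. Now turning clockwise, lowering 1.9 mm per rad.

>>> apply_moves:
  increments:
    - [[0,0,0.2],6]
    - [[0,0,0.4],12]
    - [[0,0,0.6],18]
    - [[0,0,0.8],24]
    - [[0,0,1.0],30]

```text
time_s: 4.2
ee_pos: [0.5131, -0.0048, 0.0705]
tool_rot: [-180.0, -0.0, -146.9]
contact_force: [-0.3, 0.6, 2.1]
width: 0.308
```

```bash
python3 - <<'E'
from h import *
st=manip.get_state(); print(st['ee_pos'],st['contact_force'],st['wrist_torque'],st['width']*87.8,st['tool_rot'],st['joints'][5])
c=manip.read_camera('wrist');crop(c,200,150,250,230,2.6,'w4.png')
E
```

```text
[ 0.51314982 -0.00483952  0.07047329] [-0.34120133  0.64258477  2.11152701] [0.09725272 0.15523763 0.0642191 ] 27.073881283928756 [-1.79996101e+02 -1.31645214e-03 -1.46880672e+02] -131.36950054097375
```

View pics/w4.png

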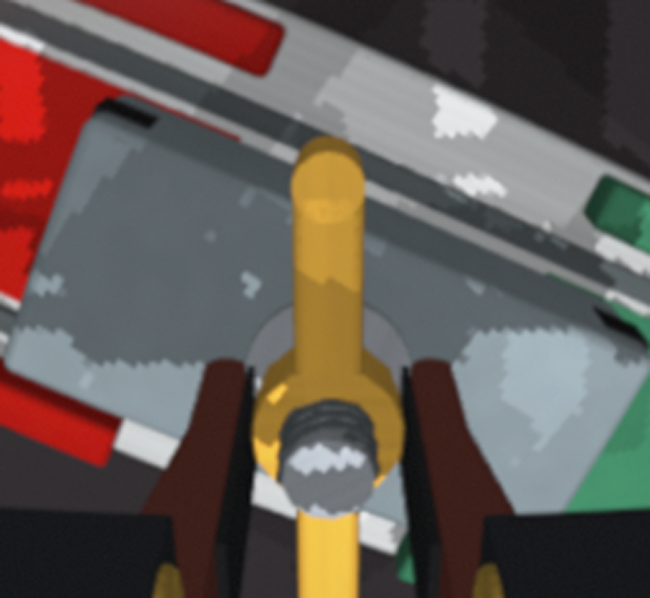

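The bar stays aligned with the gripper and the nut is turning with it. Continuing.

>>> apply_moves:
  increments:
    - [[0,0,0.28],8]
    - [[0,0,0.55],16]
    - [[0,0,0.8],24]
    - [[0,0,1.05],32]
    - [[0,0,1.33],40]

```text
time_s: 4.75
ee_pos: [0.5132, -0.0048, 0.0691]
tool_rot: [-180.0, 0.0, 173.2]
contact_force: [-0.6, 1.1, 3.6]
width: 0.31
```

>>> apply_moves:
  increments:
    - [[0,0,0.28],8]
    - [[0,0,0.55],16]
    - [[0,0,0.8],24]
    - [[0,0,1.05],32]
    - [[0,0,1.33],40]

```text
time_s: 5.25
ee_pos: [0.5132, -0.0048, 0.0678]
tool_rot: [180.0, 0.0, 133.2]
contact_force: [-2.0, 1.2, 3.4]
width: 0.305
```

```bash
python3 - <<'E'
from h import *
st=manip.get_state(); print(st['ee_pos'],st['contact_force'],st['wrist_torque'],st['width']*87.8,st['tool_rot'],st['joints'][5])
E
```

```text
[ 0.51316077 -0.0048158   0.06780547] [-2.01512472  1.19335062  3.43473326] [ 0.02254913  0.14387635 -0.01625676] 26.755751464492185 [1.79999484e+02 1.22269056e-03 1.33158997e+02] -51.41192210778934
```

>>> apply_moves:
  increments:
    - [[0,0,0.2],6]
    - [[0,0,0.4],12]
    - [[0,0,0.6],18]
    - [[0,0,0.8],24]
    - [[0,0,1.0],30]

```text
time_s: 5.75
ee_pos: [0.5132, -0.0048, 0.0668]
tool_rot: [180.0, 0.0, 103.2]
contact_force: [-1.6, 1.0, 2.2]
width: 0.308
```

```bash
cat > q.py <<'E'
from h import *
st=manip.get_state(); print(st['time_s'],st['ee_pos'].round(4),'F',st['contact_force'].round(1),'T',st['wrist_torque'].round(3),'w',(st['width']*87.8).round(1),'yaw',st['tool_rot'][2].round(1),'j6',st['joints'][5].round(1))
E
python3 q.py
```

```text
Traceback (most recent call last):
  File "q.py", line 2, in <module>
    st=manip.get_state(); print(st['time_s'],st['ee_pos'].round(4),'F',st['contact_force'].round(1),'T',st['wrist_torque'].round(3),'w',(st['width']*87.8).round(1),'yaw',st['tool_rot'][2].round(1),'j6',st['joints'][5].round(1))
                                                                                                                                        ^^^^^^^^^^^^^^^^^^^^^^^^
AttributeError: 'float' object has no attribute 'round'
```

>>> apply_moves:
  increments:
    - [[0,0,0.13],4]
    - [[0,0,0.27],8]
    - [[0,0,0.4],12]
    - [[0,0,0.53],16]
    - [[0,0,0.67],20]

```text
time_s: 6.25
ee_pos: [0.5132, -0.0048, 0.0661]
tool_rot: [180.0, 0.0, 83.3]
contact_force: [-1.3, 0.4, 2.2]
width: 0.308
```

```bash
sed -i "s/(st\['width'\]\*87.8).round(1)/round(st['width']*87.8,1)/" q.py; python3 q.py
```

```text
6.25 [ 0.5132 -0.0048  0.0661] F [-1.3  0.4  2.2] T [0.053 0.202 0.059] w 27.1 yaw 83.3 j6 -1.6
```

Free so far, at 160° turned. Continuing in 20° calls and watching the torque.

>>> apply_moves:
  increments:
    - [[0,0,0.13],4]
    - [[0,0,0.27],8]
    - [[0,0,0.4],12]
    - [[0,0,0.53],16]
    - [[0,0,0.67],20]

```text
time_s: 6.75
ee_pos: [0.5132, -0.0048, 0.0654]
tool_rot: [-180.0, 0.0, 63.3]
contact_force: [-0.5, 0.5, 3.3]
width: 0.307
```

```bash
python3 q.py
```

```text
6.75 [ 0.5132 -0.0048  0.0654] F [-0.5  0.5  3.3] T [0.06  0.173 0.074] w 26.9 yaw 63.3 j6 18.4
```

>>> apply_moves:
  increments:
    - [[0,0,0.13],4]
    - [[0,0,0.27],8]
    - [[0,0,0.4],12]
    - [[0,0,0.53],16]
    - [[0,0,0.67],20]

```text
time_s: 7.25
ee_pos: [0.5129, -0.0051, 0.065]
tool_rot: [180.0, 0.1, 43.4]
contact_force: [0.5, 0.7, 5.8]
width: 0.308
```

```bash
python3 q.py
```

```text
7.25 [ 0.5129 -0.0051  0.065 ] F [0.5 0.7 5.8] T [0.189 0.044 0.483] w 27.0 yaw 43.4 j6 38.4
```

Torque jumped to 0.48 N m and the height stopped short at about 200° (around 6.3 mm down), so it's a likely jam. I'll look before pressing further.

```bash
python3 - <<'E'
from h import *
import pickle
c=manip.read_camera('wrist'); s=manip.read_camera('scene'); pickle.dump((c,s),open('c5.pkl','wb'))
crop(c,200,150,250,230,2.6,'w5.png'); crop(s,220,170,120,90,6.6,'s5.png')
E
```

```text
(no output)
```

View pics/w5.png

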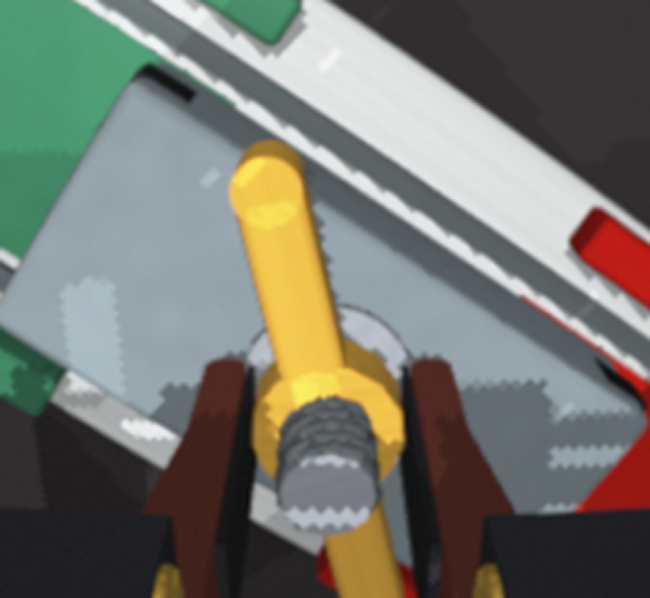

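View pics/s5.png

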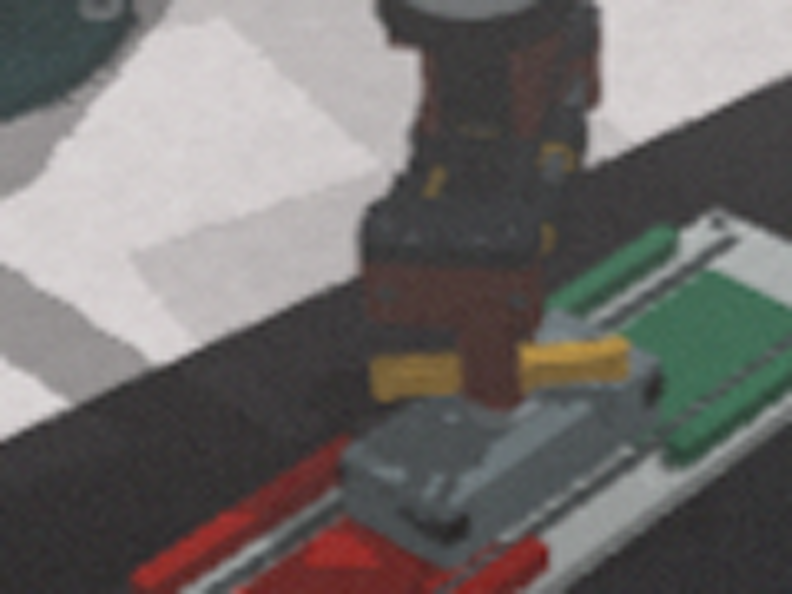

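The gripper slipped about 13° past the bar, so the nut stopped dead at about 187° (roughly 6.2 mm down) with TCP z still about 11 mm above the seat. I'll hold the press briefly, then release and lift.

>>> apply_moves:
  increments:
    - [[0,0,0],3]
    - [[0,0,0],3]
    - [[0,0,0],3]

```text
time_s: 7.65
ee_pos: [0.5129, -0.0052, 0.065]
tool_rot: [180.0, 0.1, 40.6]
contact_force: [-1.7, -1.3, 6.6]
width: 0.306
```

```bash
python3 q.py
```

```text
7.65 [ 0.5129 -0.0052  0.065 ] F [-1.7 -1.3  6.6] T [-0.236  0.489  0.477] w 26.9 yaw 40.6 j6 41.2
```

>>> apply_moves:
  increments:
    - [[0,0,0],0]
    - [[0,0,0],0]
    - [[0,0,0],0]
    - [[0,0,0],0]
    - [[0,0,0],0]
  gripper: 60

```text
time_s: 8.15
ee_pos: [0.5132, -0.0049, 0.0645]
tool_rot: [-180.0, 0.0, 40.4]
contact_force: [0.1, -0.1, 0.7]
width: 0.676
```

>>> apply_moves:
  increments:
    - [[0,0,-20],0]
    - [[0,0,-50],0]
    - [[0,0,-90],0]
    - [[0,0,-135],0]
    - [[0,0,-135],0]

```text
time_s: 8.65
ee_pos: [0.5174, -0.0054, 0.2053]
tool_rot: [179.5, -0.4, 40.4]
contact_force: [1.2, -0.6, -0.1]
width: 0.682
```

```bash
python3 - <<'E'
from h import *
import pickle
import q
c=manip.read_camera('wrist'); s=manip.read_camera('scene'); t=manip.read_camera('top'); pickle.dump((c,s,t),open('c6.pkl','wb'))
cv2.imwrite('pics/w6.png',c['color'][:,:,::-1]); crop(s,250,190,120,90,6.6,'s6.png'); crop(t,220,235,210,105,3.8,'t6.png')
E
```

```text
8.65 [ 0.5174 -0.0054  0.2053] F [ 1.2 -0.6 -0.1] T [-0.05   0.073 -0.027] w 59.9 yaw 40.4 j6 41.4
```

View pics/w6.png

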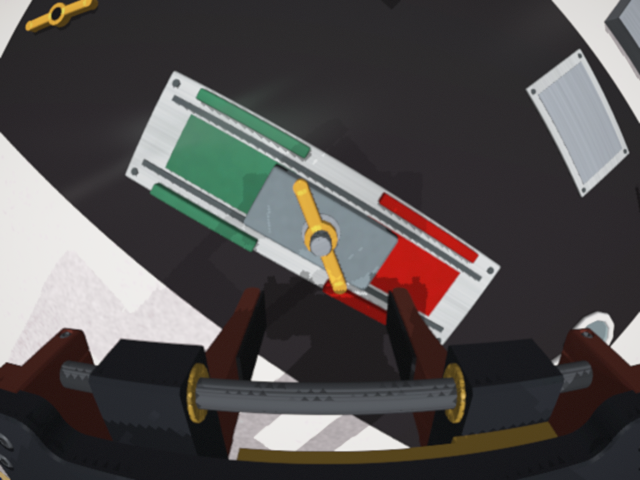

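View pics/s6.png

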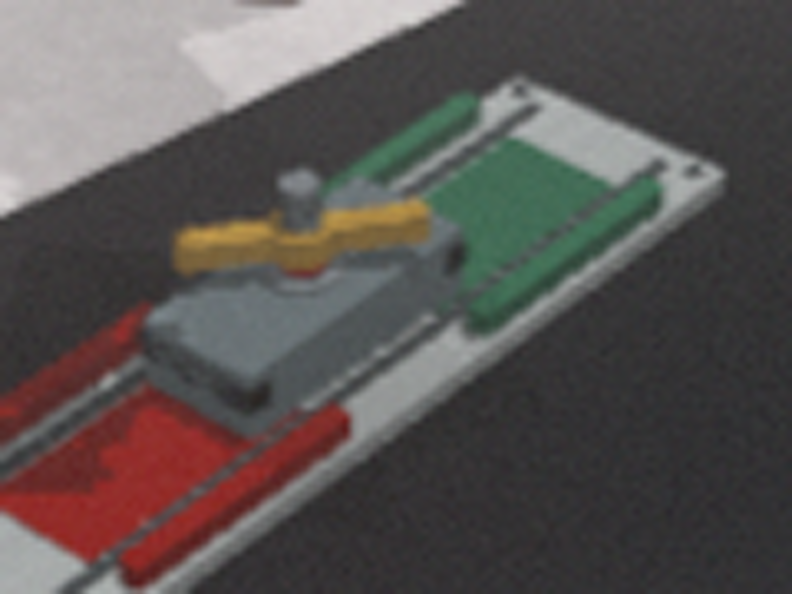

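View pics/t6.png

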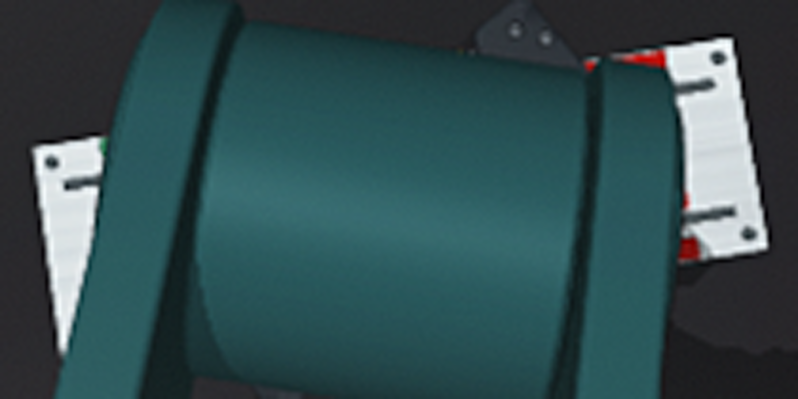

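The scene view still shows the red band under the hub at about (300,268) in the crop, so the nut is jammed short of the seat. The block must go to the red bay (−y end). Next, where the block and red bay are.

```bash
python3 - <<'E'
from h import *
import pickle
t,s=pickle.load(open('c0.pkl','rb')); c,s6,t6=pickle.load(open('c6.pkl','rb'))
T=lambda u,v:(220+(u+.5)/3.8-.5,235+(v+.5)/3.8-.5)
a=np.radians(9.44); O=np.array([.5125,.0008]); ex=np.array([np.cos(a),np.sin(a)]); ey=np.array([-np.sin(a),np.cos(a)])
def rail(p): d=(p[:2]-O)*1000; return (d@ex).round(1),(d@ey).round(1)
for n,p,z in [('gauge green face top',T(289,210),.051),('gauge red face',T(523,178),.051),('redstrip L',T(536,178),.015),('redstrip R',T(677,155),.015),('greenstrip L',T(118,240),.015),('redcurb up L',T(454,95),.029),('redcurb up R',T(666,65),.029),('low L',T(486,280),.029),('low R',T(699,248),.029),('gcurb L',T(101,147),.029),('gcurb R',T(315,118),.029)]:
    print(n,rail(onz(t,p,z)))
print('post',rail(onz(t,T(405,197),.095)))
# wrist
for n,p,z in [('post w',(320,241),.09),('green face',(259,194),.051),('red face',(383,264),.051)]: print(n,rail(onz(c,p,z,1)))
crop(c,120,60,400,290,2,'w6c.png')
def W(p): return O+ex*p[0]/1000+ey*p[1]/1000
print(W((0,86)))
E
```

```text
gauge green face top (np.float64(2.6), np.float64(58.6))
gauge red face (np.float64(-0.0), np.float64(-69.0))
redstrip L (np.float64(-1.5), np.float64(-78.3))
redstrip R (np.float64(-1.1), np.float64(-158.4))
greenstrip L (np.float64(0.7), np.float64(159.0))
redcurb up L (np.float64(51.0), np.float64(-40.0))
redcurb up R (np.float64(49.1), np.float64(-158.8))
low L (np.float64(-52.2), np.float64(-41.1))
low R (np.float64(-53.0), np.float64(-159.5))
gcurb L (np.float64(53.2), np.float64(158.7))
gcurb R (np.float64(50.5), np.float64(38.4))
post (np.float64(0.2), np.float64(-4.9))
post w (np.float64(1.3), np.float64(-3.4))
green face (np.float64(0.8), np.float64(58.5))
red face (np.float64(1.8), np.float64(-69.9))
[0.49839474 0.08563538]
```

View pics/w6c.png

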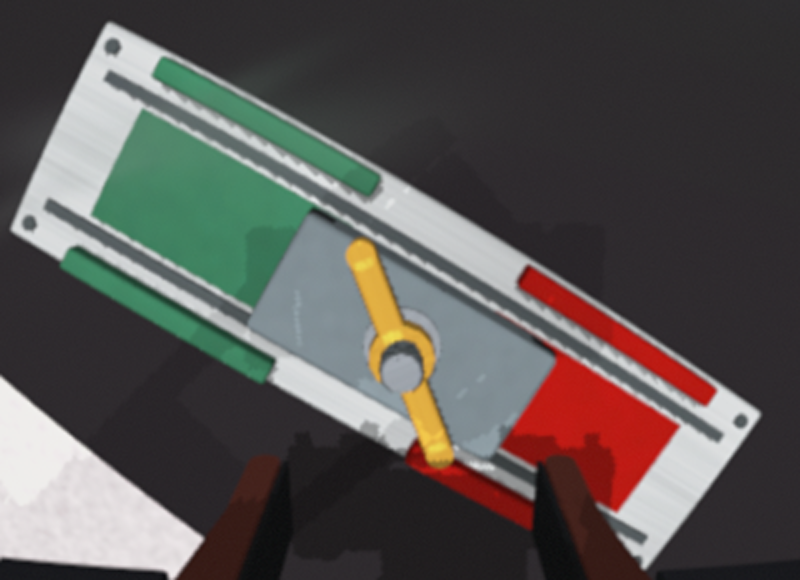

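Both views put the block at about −5 mm along the rail, and the red bay centre at about −100 mm (curbs −40 to −159). I'll push on the green-side end face with shut fingers, tool x along the rail.

```bash
cat >> h.py <<'E'
_a=np.radians(9.44); O=np.array([.5125,.0008]); ex=np.array([np.cos(_a),np.sin(_a)]); ey=np.array([-np.sin(_a),np.cos(_a)])
def RW(u,v,z): p=O+ex*u/1000+ey*v/1000; return [p[0],p[1],z]
def rail(p): d=(np.array(p)[:2]-O)*1000; return (d@ex).round(1),(d@ey).round(1)
E
python3 -c "
from h import *
print(RW(.8,92,.15)); delta(RW(.8,92,.15),99.44)"
```

```text
[np.float64(0.49819981578748523), np.float64(0.09168533837472437), 0.15]
shift [ 51.5 -82.9  49.2] spin -59.07 yaw 40.37 pos [ 0.5127 -0.0048  0.1992] j6 41.4
```

>>> apply_moves:
  increments:
    - [[12,-20,0],-8]
    - [[25,-41,5],-16]
    - [[38,-62,15],-24]
    - [[51.5,-83,30],-32]
    - [[51.5,-83,49],-40]
  gripper: 0

```text
time_s: 9.3
ee_pos: [0.4969, 0.094, 0.1485]
tool_rot: [-179.8, -0.0, 80.8]
contact_force: [-0.3, -0.8, 0.6]
width: 0.27
```

>>> apply_moves:
  increments:
    - [[0,0,0],-8]
    - [[0,0,0],-16]
    - [[0,0,0],-19]
    - [[0,0,0],-19]
    - [[0,0,0],-19]

```text
time_s: 9.8
ee_pos: [0.4975, 0.0916, 0.1492]
tool_rot: [-179.8, -0.0, 99.3]
contact_force: [-0.2, 0.4, -0.2]
width: 0.004
```

```bash
python3 - <<'E'
from h import *
import q
delta(RW(.8,92,.035),99.44)
c=manip.read_camera('wrist'); cv2.imwrite('pics/w7.png',c['color'][:,:,::-1])
E
```

```text
9.8 [0.4975 0.0916 0.1492] F [-0.2  0.4 -0.2] T [-0.077 -0.017  0.016] w 0.3 yaw 99.3 j6 -6.7
shift [-1.000e-01  1.000e+00  1.142e+02] spin -0.17 yaw 99.27 pos [0.4975 0.0916 0.1492] j6 -6.7
```

View pics/w7.png

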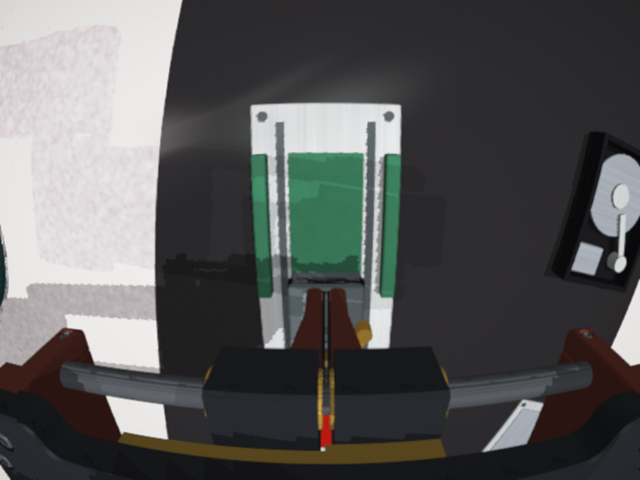

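Fingers shut and centred across the rail. I'm lowering partway and checking the clearance to the end face.

>>> apply_moves:
  increments:
    - [[0,0,25],0]
    - [[0,0,50],0]
    - [[0,0,75],0]
    - [[0,0,88],0]
    - [[0,0,88],0]

```text
time_s: 10.35
ee_pos: [0.4968, 0.0915, 0.0606]
tool_rot: [-179.7, -0.0, 99.3]
contact_force: [-0.4, -0.3, 0.3]
width: 0.008
```

```bash
python3 - <<'E'
from h import *
import q
delta(RW(.8,92,.035),99.44)
c=manip.read_camera('wrist'); crop(c,200,100,250,260,2.2,'w8.png'); s=manip.read_camera('scene'); crop(s,220,150,180,135,4.4,'s8.png')
E
```

```text
10.35 [0.4968 0.0915 0.0606] F [-0.4 -0.3  0.3] T [-0.04   0.003  0.037] w 0.7 yaw 99.3 j6 -6.7
shift [-0.1  1.5 25.6] spin -0.14 yaw 99.3 pos [0.4968 0.0915 0.0606] j6 -6.7
```

View pics/w8.png

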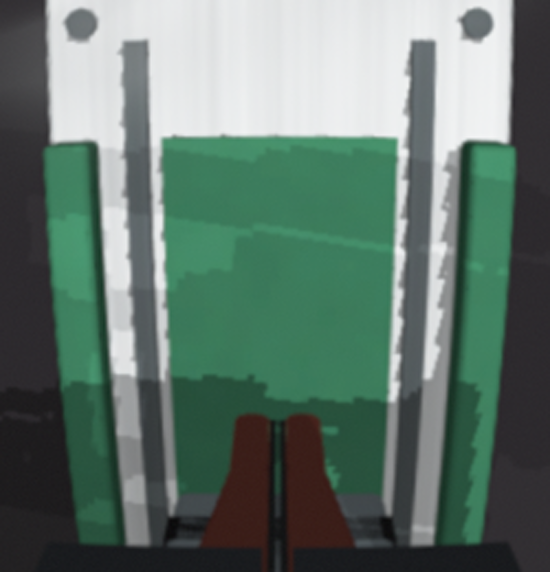

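View pics/s8.png

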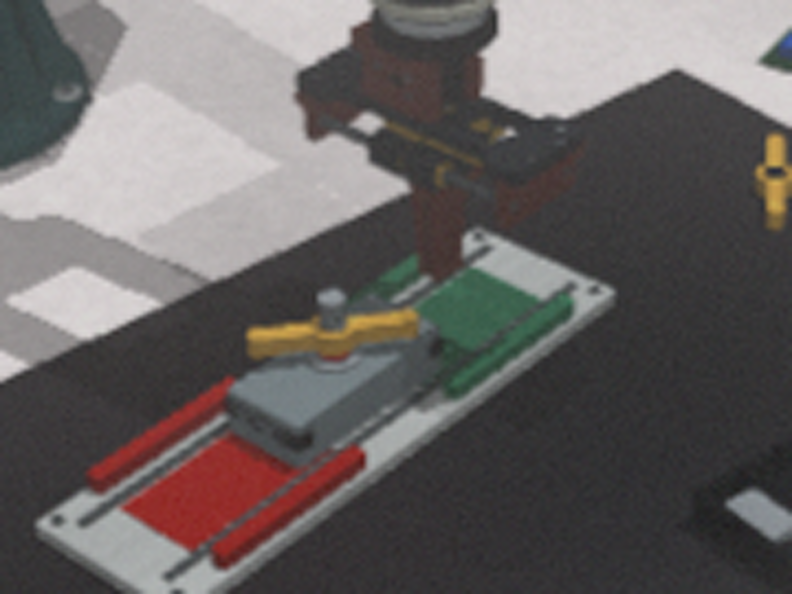

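The tips are clear of the face, over the green strip. Lowering to z ≈ 0.035, then pushing along tool −x.

>>> apply_moves:
  increments:
    - [[0,1,15],0]
    - [[0,1,25],0]
    - [[0,1,25],0]

```text
time_s: 10.75
ee_pos: [0.4992, 0.0918, 0.0371]
tool_rot: [-179.9, -0.0, 99.3]
contact_force: [-0.8, 0.7, 0.2]
width: 0.006
```

>>> apply_moves:
  increments:
    - [[-10,0,0],0]
    - [[-18,0,0],0]
    - [[-26,0,0],0]
    - [[-34,0,0],0]
    - [[-42,0,0],0]

```text
time_s: 11.25
ee_pos: [0.5069, 0.0512, 0.0382]
tool_rot: [179.9, -0.2, 99.2]
contact_force: [-0.8, 10.1, 2.1]
width: 0.007
```

```bash
python3 - <<'E'
from h import *
import q
print(rail(q.st['ee_pos'])); delta(RW(.8,-23,.035),99.44)
s=manip.read_camera('scene'); crop(s,220,150,180,135,4.4,'s9.png')
E
```

```text
11.25 [0.5069 0.0512 0.0382] F [-0.8 10.1  2.1] T [1.799 0.031 0.034] w 0.6 yaw 99.2 j6 -11.5
(np.float64(2.8), np.float64(50.7))
shift [-73.7  -1.7   3. ] spin -0.2 yaw 99.24 pos [0.5069 0.0512 0.0382] j6 -11.5
```

View pics/s9.png

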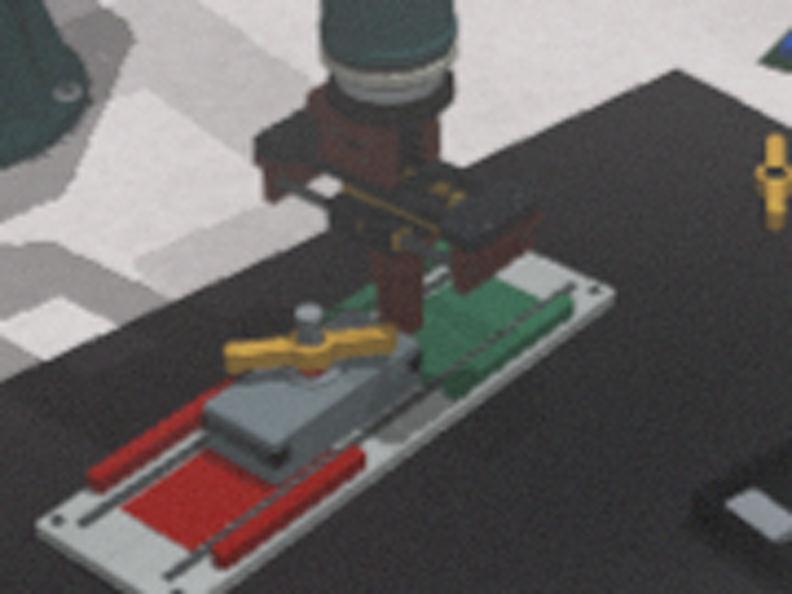

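The block slides under about 10 N and the nut is untouched. Continuing.

>>> apply_moves:
  increments:
    - [[-8,0,0],0]
    - [[-16,0,0],0]
    - [[-24,0,0],0]
    - [[-32,0,0],0]
    - [[-40,0,0],0]

```text
time_s: 11.8
ee_pos: [0.5135, 0.0119, 0.0382]
tool_rot: [179.9, -0.2, 99.2]
contact_force: [0.6, 10.6, 1.6]
width: 0.004
```

>>> apply_moves:
  increments:
    - [[-6,0,0],0]
    - [[-12,0,0],0]
    - [[-18,0,0],0]
    - [[-24,0,0],0]
    - [[-26,0,0],0]

```text
time_s: 12.3
ee_pos: [0.5179, -0.0143, 0.0382]
tool_rot: [179.9, -0.1, 99.2]
contact_force: [0.8, 7.9, 1.2]
width: 0.003
```

```bash
python3 - <<'E'
from h import *
import q
print(rail(q.st['ee_pos'])); delta(RW(.8,-25,.035),99.44)
s=manip.read_camera('scene'); crop(s,200,150,180,135,4.4,'s10.png')
E
```

```text
12.3 [ 0.5179 -0.0143  0.0382] F [0.8 7.9 1.2] T [ 1.426 -0.113 -0.013] w 0.2 yaw 99.2 j6 -18.7
(np.float64(2.8), np.float64(-15.8))
shift [-9.2 -2.   3.2] spin -0.19 yaw 99.25 pos [ 0.5179 -0.0143  0.0382] j6 -18.7
```

View pics/s10.png

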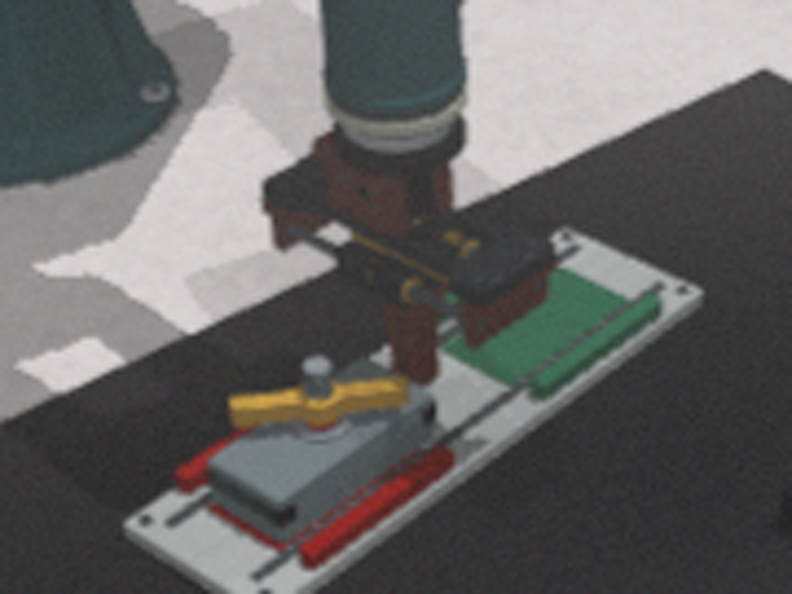

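>>> apply_moves:
  increments:
    - [[-2,0,0],0]
    - [[-4,0,0],0]
    - [[-6,0,0],0]
    - [[-6,0,0],0]

```text
time_s: 12.75
ee_pos: [0.5188, -0.0201, 0.0382]
tool_rot: [179.9, -0.1, 99.3]
contact_force: [-0.2, 8.0, 0.8]
width: 0.007
```

```bash
python3 - <<'E'
from h import *
import q
print(rail(q.st['ee_pos']))
E
```

```text
12.75 [ 0.5188 -0.0201  0.0382] F [-0.2  8.   0.8] T [ 1.174 -0.114 -0.011] w 0.6 yaw 99.3 j6 -19.3
(np.float64(2.8), np.float64(-21.7))
```

>>> apply_moves:
  increments:
    - [[-1,0,0],0]
    - [[-2,0,0],0]
    - [[-2,0,0],0]

```text
time_s: 13.05
ee_pos: [0.5191, -0.022, 0.0382]
tool_rot: [179.9, -0.1, 99.3]
contact_force: [0.3, 8.4, 1.0]
width: 0.007
```

>>> apply_moves:
  increments:
    - [[10,0,0],0]
    - [[30,0,0],0]
    - [[50,0,-20],0]
    - [[60,0,-60],0]
    - [[60,0,-100],0]

```text
time_s: 13.55
ee_pos: [0.5072, 0.0376, 0.1383]
tool_rot: [-179.9, -0.0, 99.4]
contact_force: [1.0, 0.8, -1.0]
width: 0.006
```

>>> apply_moves:
  increments:
    - [[30,0,-40],0]
    - [[60,30,-60],0]
    - [[90,70,-60],0]
    - [[120,110,-60],0]
    - [[120,110,-60],0]

```text
time_s: 14.05
ee_pos: [0.6021, 0.1768, 0.1982]
tool_rot: [179.7, -0.1, 99.5]
contact_force: [-0.5, -1.0, 0.0]
width: 0.008
```

```bash
python3 - <<'E'
from h import *
import q,pickle
c=manip.read_camera('wrist'); s=manip.read_camera('scene'); t=manip.read_camera('top'); pickle.dump((c,s,t),open('c11.pkl','wb'))
crop(s,200,190,180,105,4.4,'s11.png'); crop(t,220,235,210,105,3.8,'t11.png')
E
```

```text
14.05 [0.6021 0.1768 0.1982] F [-0.5 -1.   0. ] T [-0.084  0.055 -0.018] w 0.7 yaw 99.5 j6 0.5
```

View pics/s11.png

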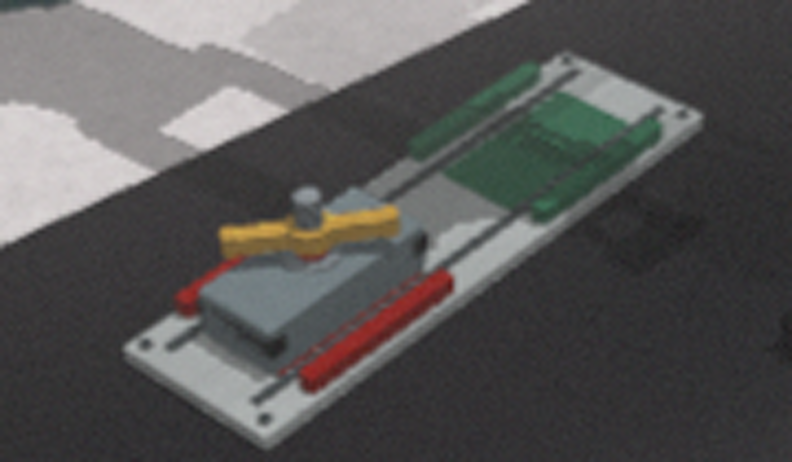

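View pics/t11.png

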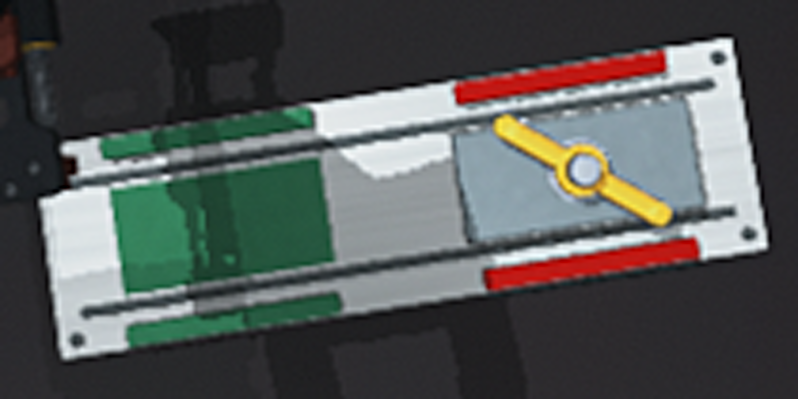

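```bash
python3 - <<'E'
from h import *
import pickle
t=pickle.load(open('c11.pkl','rb'))[2]
T=lambda u,v:(220+(u+.5)/3.8-.5,235+(v+.5)/3.8-.5)
print('post',rail(onz(t,T(586,170),.095)),'faces',rail(onz(t,T(459,188),.051)),rail(onz(t,T(697,151),.051)),'red centre',rail(onz(t,T(576,172),.029)))
a,b=onz(t,T(665,216),.075),onz(t,T(503,125),.075); print('arm',np.degrees(np.arctan2(*(b-a)[1::-1])))
cv2.imwrite('pics/t12.png',t['color'][:,:,::-1])
E
```

```text
post (np.float64(-0.6), np.float64(-99.1)) faces (np.float64(0.0), np.float64(-34.0)) (np.float64(-0.3), np.float64(-164.1)) red centre (np.float64(-1.5), np.float64(-99.8))
arm 61.06399300786609
```

View pics/t12.png

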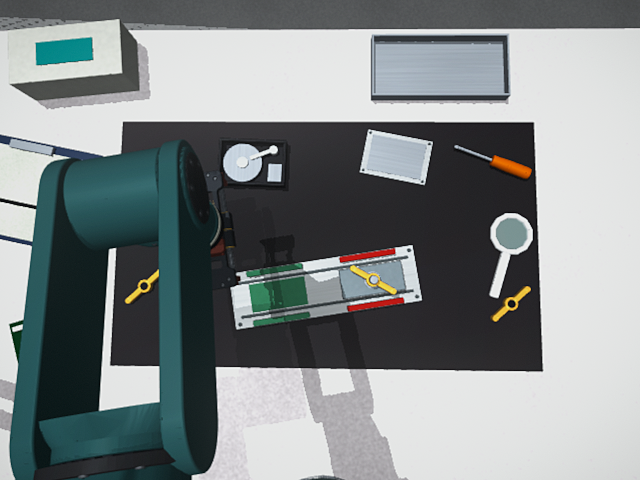

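The top view shows the block inside the red curbs (post at −99.1 mm, bay centre at about −99.8 mm). The visible bystanders haven't moved and the robot is clear. Handing in.

```bash
python3 -c "
from station import manip
print(manip.job_done())"
```

```text
the job is handed in; nothing more can be done
None
```

The nut jammed short of its seat, so I pushed the gauge block into the red bay and handed the job in after about 14 s of the 72 s allowed. The hand-in reports no verdict.

- **Screwing:** I gripped the nut's hub and turned it clockwise with the block about 5 mm from the rail's middle. It stopped dead after about 185°, roughly 6 mm down. Wrist torque rose from about 0.07 to 0.48 N m and the pads slipped on the hub. After letting go, the red band was still visible under the nut, which confirms the jam. I did not measure its height above the seat directly.
- **Sliding:** I pushed the end face with shut fingers at about 8–10 N. In the last top view the block is at −99.1 mm along the rail and the red bay's centre at about −99.8 mm. The nut's heading was about 61°; the turn counted at the stop would put it nearer 56°, but both come to roughly 6 mm down.
- **Clear of everything:** The robot is touching nothing, and the drive, cover and spare nuts look unmoved. The arm hid the jar in the last picture; it never went near it, but I could not check it by eye.
- **Measurements that disagreed:** The position reading wandered by 1–4 mm just after moves. One height check from the top and wrist views was too weak to use, so I relied on the other views.

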